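# Prop the sample case open, put the vial in, close it

## Robot

A 6-joint arm with a two-finger parallel gripper is mounted at the origin on a cart in front of the work surface, level with it; the furniture and walls round the work are solid. World frame = base frame: x ahead of the robot, y to its left, z up, the work surface at z = 0. Lengths are in m, angles in rad, forces in N, time in s.
With the tool pointing down it reaches from about 0.3 to 0.85 m from the base axis. Payload 5.4 kg.
Tool frame: the origin (TCP) lies midway between the tips of the shut fingers; the grasp point (between the pads) lies 19 mm behind it; z points along the fingers, y is the direction in which the jaws open and shut (so a half turn about z gives the same grasp; the last joint's range is limited). The gripper opens to 85 mm and grips with 20 to 120 N. Pads are 22 mm wide; open, the fingers measure 114 mm over their backs; the gripper's body (76 mm by 85 mm) begins 54 mm behind the grasp point. The pads swing forward as they close: fully open they stand 13 mm farther back than shut.
Start: joints at [0.914, 0.158, 1.597, -0, 1.386, -0.21], TCP at [0.248, 0.519, 0.231] pointing down, gripper open.
Joint ranges: [-2.91, 2.91], [-0.94, 2.29], [0.18, 2.7], [-1.29, 4.43], [0.17, 2.64], [-3, 3]. Speed limits (rad/s): [2.57, 2.57, 3.14, 3.14, 3.14, 3.14].

## Interface

Orientations are given as [roll, pitch, yaw] about the fixed x, y, z axes, in that order (R = Rz(yaw) Ry(pitch) Rx(roll)).
In Python, from cell import * gives the robot as it stands.
- The arm moves only by the tool step_arm, never from a script. Its arguments are lists of equal length, an entry for each row: "hand": the closure, from -1 (fully open) to 1 (shut); "offset": the shift along the tool's x, y, z in mm, a list of three; "yaw": the turn about the tool's z in degrees. A call has 1 to 20 rows; each row is the pose to reach, as a shift and turn from the pose commanded when the call began, along the tool's axes at that moment; what a row does not reach only later rows make up. A row lasts 1/12 s, in which the tool goes at most 41.7 mm and 7.16 degrees, less where a joint would pass 70% of its speed; a pose out of reach is approached as far as the arm can. A call with a gripper value outside its range is refused whole. The fingers move at their own pace and stop on an object; the grip force is fixed at half the most. Time passes only in rows, so rows that repeat a pose let the fingers close. It gives the time, the measured TCP pose, the force and the opening at its end, in the units of the state.
- observe(): the state, without advancing time (a new reading comes with each control period).
- snapshot(name): name is "scene" or "side" or "wrist"; returns a dict with "pixels" (480x640x3 uint8, red, green, blue), "range_z" (480x640 float32, m along the optical axis (not along the pixel's ray), 0 where there is no reading), "fx", "fy", "cx", "cy" (pixels), "world_to_cam" (4x4, takes a point from world to camera coordinates); the wrist camera has in their place "tool_from_camera" (4x4, takes a point from camera to tool coordinates, whose origin is the TCP and whose axes are the flange's). Camera axes: x right, y down, z forward; pixel columns grow to the right and rows downward; lengths in m; the calibration is good to about 2 mm. The wrist camera is an equidistant fisheye: a pixel r from the principal point sees the ray r / f radians off the axis. A picture is of the moment at which its call begins: read the wrist's pose just before it.
- job_done(): hands the job in, once; it reports no verdict.
The state is a dict: "time_s": time; "q": joint angles; "joint_vel": joint speeds; "effort": joint torques, N m; "tool_pos": TCP position; "orientation": TCP orientation; "contact_force": force on the tool from outside, world axes, zero at the start; "torque": the same for the moment, N m; "grip_width": finger opening in m.
Only numpy, scipy, OpenCV 4.12 (cv2) and the standard library are available. Lean on these libraries where they do the work, as an engineer would, in place of code of your own. Each camera call takes 0.05 s, during which the arm holds its last target. There are 200 camera calls.

## Task

Put the red-capped vial away in the sample case: raise the case's lid by the red grip of its swinging stay and prop it open on the stay, with the stay's foot on the ledge behind the stop, so that the lid stands open without you. Stand the red-capped vial upright inside, then take the stay off the ledge and lower the lid gently until it is fully shut, never letting it drop. Leave the other two vials standing where they are.

Things in the scene. Friction and masses are not known exactly. Their poses are not given: they have to be found in the camera images.
- case: Grey sample case with a white hinged lid, fixed to the desk, 150 mm deep (x), 240 mm wide (y), rim at z = 146 mm. Origin on the desk under its centre; x points from its front to its hinge side, y to its left, z up. A steel stay (flat bar, red grip) is riveted to the lid's front left corner and hangs outside the left wall, moving in the plane y = +132 mm.
- case_floor (a point): Centre of the padded floor inside the case, 83 mm above the desk and 63 mm below the rim; clear inside 138 mm (case x) by 228 mm (case y), one open compartment; walls 6 mm. Axes as the case. With the lid propped, its front edge hangs about 130 mm above the rim, over a line about 10 mm to the rear of the case's centre.
- hinge_point (a point): Fixed point on the lid's hinge axis (which runs along case y), in the stay's plane: case x = +70, y = +132, z = 150 mm. Axes as the case. The stay's rivet lies 140 mm from it: straight to the front (case -x) when the lid is shut, circling upwards as it opens.
- lid (a joint): Lid's hinge, rad: 0 shut, grows as it opens, end stop at 1.5. The lid (about 250 g, varies; 7 mm thick, reaching 6 mm past the rivet) is loose on its hinge and falls shut from any angle unless held or propped on the stay.
- stay (a joint): Stay's rivet (axis along case y), rad, -1.9 to 0.9: angle of the stay to the lid. lid + stay = lean of the leg from vertical, positive with the foot towards the case's front. The red grip is bent 0.40 rad from the leg's line: it leans 0.40 - (lid + stay) from vertical towards the front. The rivet has slight friction (0.03 N m): the stay keeps its angle by itself.
- stay_grip (a point): Middle of the red grip, 42 mm from the rivet; the grip is 44 mm long, 16 mm wide and 10 mm thick along case y: pinch it across y with the fingers pointing along it towards the rivet. Axes turn with the stay: z runs along the leg from foot to rivet, y is the rivet's axis.
- stay_foot (a point): Centre of the stay's rubber foot, a 10 mm round pad 12 mm long along y, at the leg's lower end, 130 mm from the rivet and on the far side of it from the grip. Axes as stay_grip. When the foot comes down on something while the grip is held, the load is felt at the grip mainly as a push to the rear (case +x), some 3 N per mm.
- ledge_mean (a point): Mean place of the seated foot's centre (case x = -16, z = 150 mm). The true one differs each time by up to 14 mm along case x and 3 mm in z: see it or feel it. The aluminium ledge on the left wall is small: smooth level top 5 mm under the foot's centre, ending 17 mm to the rear of that centre; the stop at its front end is 6 mm thick, 12 mm high, its rear face touching the foot.
- lid_top (a point): Middle of the lid's upper face. How to prop: the foot cannot pass through ledge or stop, so it must come up in front of the stop (case -x side), over it, and down behind it. The lid's weight then presses the foot forwards against the stop, and the lid stands 1.05 to 1.25 rad open. To free it, lift the foot back over the stop.
- vial_2_mid (a point): centre (half-way up) of the screw-capped glass sample vial with the red cap, 22 mm across, 58 mm tall, 24 g nominal (it varies); stands upright on the desk at the start; z axis along the vial, up
- vial_1_mid (a point): centre (half-way up) of the screw-capped glass sample vial with the white cap, 22 mm across, 58 mm tall, 24 g nominal (it varies); stands upright on the desk at the start; z axis along the vial, up
- vial_3_mid (a point): centre (half-way up) of the screw-capped glass sample vial with the black cap, 22 mm across, 58 mm tall, 24 g nominal (it varies); stands upright on the desk at the start; z axis along the vial, up
Mind the look-alikes: they are no part of the job. Leave any blue or pink look-alike of the part that bears vial_1_mid alone.

How it is judged:
By the outcome, as a careful person would: the job done as asked, in the order asked, and still so for the second after the job is handed in, with the robot touching nothing.
It also fails if it takes over 72 s, if anything falls off the work surface, if the arm or the gripper's body presses on something with over 40 N, if the wrist force passes 120 N, or if a joint passes its speed limit or range.

## Working session

There is one attempt and no reset: what is moved stays moved. The work goes in short steps, Python scripts to look and compute and a tool call to move; the robot and the scene stay as the last step left them, time stands still between calls to the robot, and variables do not carry over. Pictures are saved under pics/ and viewed, about 8 in all and at most 12, crops included, and the job is handed in when it is done.

Besides the shell and the picture viewer there is one more tool, called after "Request:" by a JSON object that holds its "method" and its "body". step_arm: Moves the arm, as the interface text tells. Its arguments: {"type":"object","properties":{"hand":{"type":"array"},"offset":{"type":"array"},"yaw":{"type":"array"}},"required":["hand","offset","yaw"]}

```bash
ls; mkdir -p pics; cat > h.py <<'E'
import numpy as np, cv2
from cell import *
from scipy.spatial.transform import Rotation as R
def save(s,n): cv2.imwrite('pics/'+n, s['pixels'][:,:,::-1])
def pts(s):
    h,w=s['range_z'].shape; v,u=np.mgrid[:h,:w]; z=s['range_z']
    P=np.stack([(u-s['cx'])/s['fx']*z,(v-s['cy'])/s['fy']*z,z,np.ones_like(z)],-1)
    return (P@np.linalg.inv(s['world_to_cam']).T)[...,:3]
def proj(s,p):
    c=s['world_to_cam']@np.append(p,1); return np.array([c[0]/c[2]*s['fx']+s['cx'],c[1]/c[2]*s['fy']+s['cy']])
def pose():
    o=observe(); return np.array(o['tool_pos']), R.from_euler('xyz',o['orientation']), o
E
python3 - <<'E'
from h import *
for n in ('scene','side'):
    s=snapshot(n); save(s,n+'0.png'); np.savez(n+'0.npz',**s)
    C=np.linalg.inv(s['world_to_cam']); print(n,C.round(3).tolist(),s['fx'],s['cx'],s['cy'])
print(observe())
E
```

```text
pics
scene [[0.658, -0.459, 0.596, 0.037], [-0.753, -0.396, 0.526, -0.518], [-0.006, -0.795, -0.606, 0.64], [0.0, 0.0, 0.0, 1.0]] 446.48929861534214 320.27715076288325 240.6804074365211
side [[-0.929, -0.19, 0.317, 0.205], [-0.37, 0.49, -0.789, 0.816], [-0.005, -0.851, -0.526, 0.757], [0.0, 0.0, 0.0, 1.0]] 512.3101001652401 317.00376970545796 239.7726402228265
{'time_s': 0.1, 'q': array([ 9.13881245e-01,  1.58989107e-01,  1.59808497e+00,  2.70733665e-06,
        1.38620404e+00, -2.10080440e-01]), 'joint_vel': array([-1.57234156e-03, -9.09485233e-05, -3.73904808e-03,  2.00645713e-04,
        1.04109765e-03, -1.51120320e-04]), 'effort': array([-5.61904399e-04, -3.96990931e+01, -3.32335961e+01, -2.82630108e-04,
        4.16884344e-03,  1.82077218e-05]), 'tool_pos': array([0.24814127, 0.5181118 , 0.23042431]), 'orientation': array([-3.13994480e+00, -3.54085982e-04,  2.69475722e+00]), 'contact_force': array([0.06926706, 0.23875351, 0.05625205]), 'torque': array([ 0.01171514, -0.02994933, -0.02194164]), 'grip_width': 0.0854491621664799}
```

View pics/scene0.png

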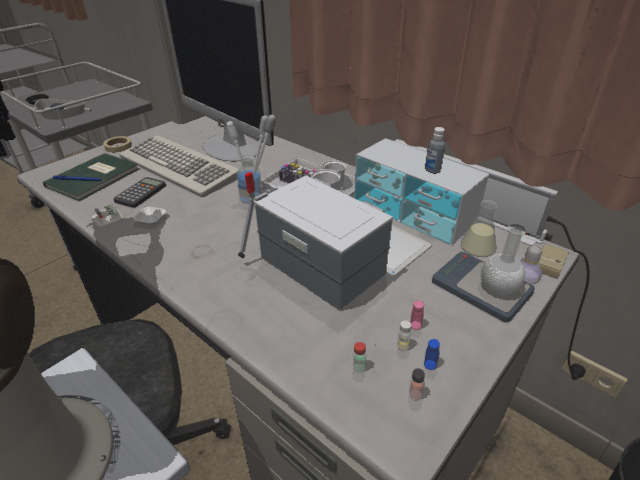

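View pics/side0.png

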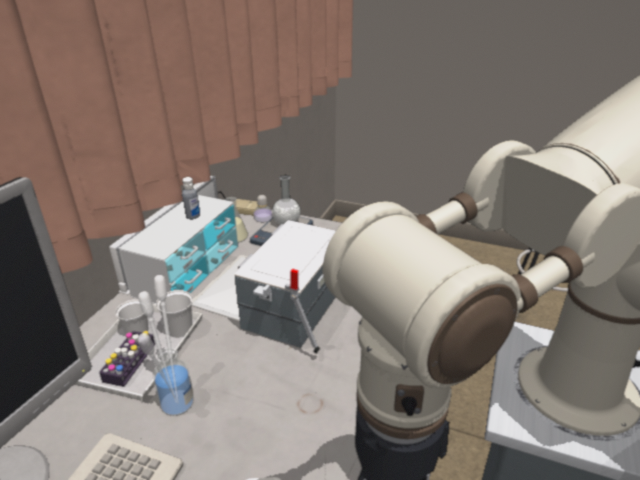

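Scene view: case at about (325,235) with the lid shut, and the stay on its left side, with its red grip at (249,182) and its foot at (241,255). A beaker with stirrers stands nearby at (248,180). The vials are red cap (360,357), white cap (405,335) and black cap (417,384). The look-alikes are pink (418,315) and blue (432,353). The red-capped one with the clear body at (360,357) fits the description.

```bash
python3 - <<'E'
from h import *
s=dict(np.load('scene0.npz')); P=pts(s); d=dict(np.load('side0.npz')); Q=pts(d)
rgb=s['pixels'].astype(int)
# lid top
m=(np.abs(P[...,2]-.155)<.012)&(s['range_z']>0)
m[:170]=0;m[260:]=0;m[:,:255]=0;m[:,395:]=0
n,l,st,_=cv2.connectedComponentsWithStats(m.astype(np.uint8)); k=1+st[1:,4].argmax(); mm=l==k
X=P[mm]; print('lid n',len(X),'z',np.percentile(X[:,2],[5,50,95]))
r=cv2.minAreaRect((X[:,:2]*1000).astype(np.float32)); print(r, cv2.boxPoints(r))
def red(im,lo=60):
    i=im.astype(int); return (i[...,0]-np.maximum(i[...,1],i[...,2])>lo)
for nm,S,PP in (('scene',s,P),('side',d,Q)):
    n,l,st,c=cv2.connectedComponentsWithStats(red(S['pixels']).astype(np.uint8))
    for k in range(1,n):
        if st[k,4]>15: print(nm,st[k],c[k].round(1),np.median(PP[l==k],0).round(4))
# vials: body points by height
box=(slice(290,410),slice(340,450)); 
hm=((P[...,2]>.02)&(P[...,2]<.07)&(s['range_z']>0)); hm2=np.zeros_like(hm); hm2[box]=hm[box]
n,l,st,c=cv2.connectedComponentsWithStats(hm2.astype(np.uint8))
for k in range(1,n):
    if st[k,4]>40:
        p=P[l==k]; t=p[p[:,2]>np.percentile(p[:,2],97)-.004]
        print(st[k],c[k].round(0),'ztop',np.percentile(p[:,2],97).round(4),'top xy',((t.min(0)+t.max(0))/2).round(4),len(t))
cv2.imwrite('pics/crop.png',np.hstack([cv2.resize(s['pixels'][300:410,335:455,::-1],None,fx=3.3,fy=3.3),cv2.resize(s['pixels'][100:265,220:320,::-1],None,fx=2.2,fy=2.2)]))
E
```

```text
lid n 5695 z [0.14863656 0.15398415 0.15596916]
((600.7371826171875, -16.102386474609375), (265.2491149902344, 158.42446899414062), 87.36143493652344) [[ 515.50354 -144.93977]
 [ 673.76    -152.2329 ]
 [ 685.9708   112.735  ]
 [ 527.71436  120.02812]]
scene [245 172   7  21  64] [247.7 180.1] [0.5271 0.1068 0.2007]
scene [354 342  11   9  80] [359.3 346.1] [ 0.4366 -0.2492  0.0575]
side [291 269   8  21 141] [294.  278.6] [0.5332 0.1137 0.1942]
[340 290  19  15 152] [346. 295.] ztop 0.0534 top xy [ 0.5238 -0.1425  0.054 ] 12
[411 300  13  23 233] [418. 311.] ztop 0.0592 top xy [ 0.5845 -0.2719  0.058 ] 64
[398 320  14  24 263] [405. 332.] ztop 0.0591 top xy [ 0.5266 -0.2811  0.0577] 84
[425 339  15  24 277] [433. 351.] ztop 0.0592 top xy [ 0.5236 -0.3379  0.058 ] 87
[353 342  14  24 270] [359. 353.] ztop 0.0588 top xy [ 0.438  -0.2491  0.0575] 91
[410 368  15  26 314] [417. 381.] ztop 0.0595 top xy [ 0.455  -0.3502  0.0587] 110
```

```bash
python3 - <<'E'
from h import *
s=dict(np.load('scene0.npz')); P=pts(s); d=dict(np.load('side0.npz')); Q=pts(d)
# lid: top-plane points from both views, fit rectangle on robust extents with yaw
for nm,S,PP,b in (('scene',s,P,(170,260,255,395)),('side',d,Q,(215,330,230,345))):
    m=np.zeros(S['range_z'].shape,bool); m[b[0]:b[1],b[2]:b[3]]=1
    m&=(S['range_z']>0)&(PP[...,2]>.151)&(PP[...,2]<.161)&(S['pixels'].min(-1)>120)
    n,l,st,_=cv2.connectedComponentsWithStats(cv2.morphologyEx(m.astype(np.uint8),cv2.MORPH_OPEN,np.ones((3,3)))); k=1+st[1:,4].argmax()
    X=PP[l==k]; r=cv2.minAreaRect((X[:,:2]*1000).astype(np.float32)); print(nm,len(X),np.median(X[:,2]).round(4),np.round(r[0],1),np.round(r[1],1),round(r[2],2)); print(cv2.boxPoints(r).round(1).tolist())
# tall stuff near the grip: histogram of occupied world cells above z .1 left of case
A=np.concatenate([P[s['range_z']>0],Q[d['range_z']>0]])
A=A[(A[:,0]>.4)&(A[:,0]<.8)&(A[:,1]>.125)&(A[:,1]<.35)&(A[:,2]>.03)&(A[:,2]<.4)]
H,xe,ye=np.histogram2d(A[:,0],A[:,1],bins=[np.arange(.4,.81,.04),np.arange(.12,.36,.03)])
for i in range(len(xe)-1):
    row=[]
    for j in range(len(ye)-1):
        k=(A[:,0]>=xe[i])&(A[:,0]<xe[i+1])&(A[:,1]>=ye[j])&(A[:,1]<ye[j+1]); row.append(int(A[k,2].max()*1000) if k.sum()>4 else 0)
    print(round(xe[i],2),row)
# foot/stay dark pixels in side
a=cv2.resize(s['pixels'][300:410,335:455,::-1],(390,357)); b=cv2.resize(d['pixels'][215:365,225:345,::-1],(400,500),interpolation=cv2.INTER_CUBIC)
c=np.zeros((500,790,3),np.uint8); c[:357,:390]=a; c[:,390:]=b; cv2.imwrite('pics/crop.png',c)
E
```

```text
scene 5110 0.1541 [600.2 -26.7] [243.7 158.2] 87.46
[[515.7000122070312, -145.0], [673.7999877929688, -152.0], [684.5999755859375, 91.5], [526.5, 98.5]]
side 3989 0.1554 [601.8 -15.7] [266.9 156.2] 87.86
[[518.7999877929688, -146.10000610351562], [674.7999877929688, -152.0], [684.7999877929688, 114.69999694824219], [528.7000122070312, 120.5999984741211]]
0.4 [0, 0, 0, 0, 0, 0, 0]
0.44 [0, 0, 0, 0, 0, 0, 0]
0.48 [0, 0, 0, 0, 0, 0, 0]
0.52 [0, 0, 0, 0, 0, 0, 0]
0.56 [0, 0, 0, 0, 0, 0, 0]
0.6 [0, 0, 0, 0, 0, 0, 0]
0.64 [0, 0, 0, 0, 0, 122, 123]
0.68 [0, 0, 0, 0, 226, 166, 124]
0.72 [0, 0, 0, 236, 238, 225, 0]
0.76 [83, 83, 0, 0, 0, 0, 0]
```

View pics/crop.png

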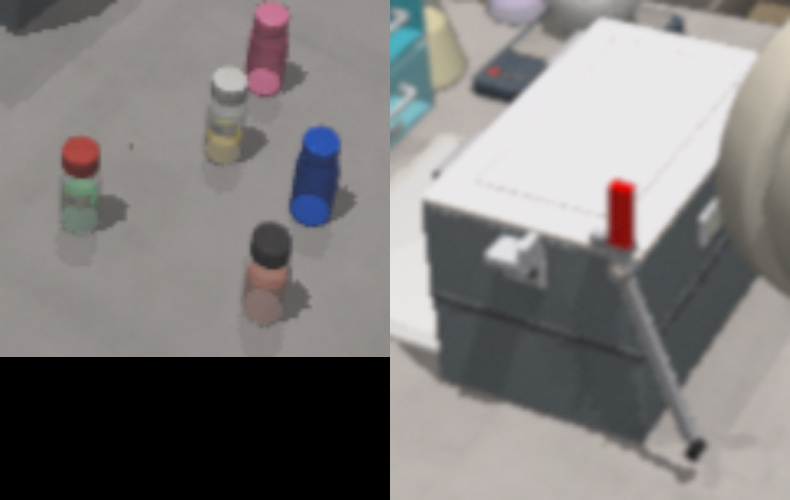

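Crop: the red cap with the pale green body at scene (360,357) is the target. White, black, pink and blue stay untouched. In the side view the ledge shows on the left wall at about side px (253–271, 285–300), the grip at (294,278) and the foot at (316,350).

```bash
cat >> h.py <<'E'
C0=np.array([.601,-.027]); YAW=np.deg2rad(-2.5)
def w2c(P):
    P=np.asarray(P,float); c,s=np.cos(YAW),np.sin(YAW); d=P[...,:2]-C0
    return np.stack([c*d[...,0]+s*d[...,1],-s*d[...,0]+c*d[...,1],P[...,2]],-1)
def c2w(p):
    c,s=np.cos(YAW),np.sin(YAW); return np.array([C0[0]+c*p[0]-s*p[1],C0[1]+s*p[0]+c*p[1],p[2]])
def onplane(S,u,v,y):  # pixel ray onto case plane y
    M=np.linalg.inv(S['world_to_cam']); o=M[:3,3]; r=M[:3,:3]@np.array([(u-S['cx'])/S['fx'],(v-S['cy'])/S['fy'],1])
    a=w2c(o); b=w2c(o+r); t=(y-a[1])/(b[1]-a[1]); return (a+t*(b-a))*1000
E
python3 - <<'E'
from h import *
d=dict(np.load('side0.npz')); s=dict(np.load('scene0.npz')); Q=w2c(pts(d))*1000
def red(im): i=im.astype(int); return (i[...,0]-np.maximum(i[...,1],i[...,2])>60)
m=red(d['pixels']); v,u=np.nonzero(m)
X=np.array([onplane(d,a,b,.137) for a,b in zip(u,v) if 285<a<305 and 260<b<300])
c=X.mean(0); w,V=np.linalg.eigh(np.cov(X[:,[0,2]].T)); print('grip side',c.round(1),'axis',V[:,1].round(3),'lean front',np.arctan2(-V[0,1],V[1,1])*np.sign(V[1,1]) , X.min(0).round(0),X.max(0).round(0))
m=red(s['pixels']); v,u=np.nonzero(m)
X=np.array([onplane(s,a,b,.132) for a,b in zip(u,v) if 240<a<256 and 165<b<200]); print('grip scene',X.mean(0).round(1),X.min(0).round(0),X.max(0).round(0))
print('foot',onplane(d,316.5,350,.138).round(1))
g=d['pixels'][282:304,248:276]; br=g.min(-1)
np.set_printoptions(linewidth=220)
print(br)
for u,v in ((253,291),(262,286),(271,287),(271,298),(267,299),(262,290)): print(u,v,onplane(d,u,v,.132).round(1),Q[v,u].round(1))
for q in ((-16,132,145),): print(proj(d,c2w(np.array(q)/1000)))
E
```

```text
grip side [-73.5 137.  193.5] axis [-0.054  0.999] lean front 0.05423859644449242 [-82. 137. 170.] [-66. 137. 217.]
grip scene [-77.5 132.  196. ] [-83. 132. 169.] [-67. 132. 213.]
foot [-118.9  138.    31.5]
[[ 76  75  79  80  82  86  94 104 107 109 118 129 141 152 166 182 195 210 219 224 228 230 232 233 232 233 232 233]
 [ 76  75  77  77  77  80  83  88  88  89 101 113 116 116 124 133 144 160 179 195 206 215 222 227 229 231 232 232]
 [ 75  76  76  76  77  77  77  78  78  83  95 102 100  98 106 109 112 128 160 185 189 184 186 193 208 218 223 227]
 [ 75  76  75  76  76  76  77  76  80  96 124 136 131 123 115 107 110 143 185 206 196 165 142 144 158 173 184 197]
 [ 75  76  76  75  76  76  76  80  97 136 173 192 195 186 166 150 154 185 210 211 183 142 114 108 116 127 136 145]
 [ 76  76  76  76  76  76  79  98 136 182 211 220 221 215 202 198 206 215 216 196 158 124 102  93  99 107 109 110]
 [ 76  75  76  75  76  79  98 137 181 213 223 225 225 222 216 215 218 217 202 167 135 121 108  90  86  91  90  92]
 [ 74  76  76  77  78  97 137 182 214 223 225 225 225 223 214 201 198 193 168 138 122 
[... 1273 characters left out ...]
105  85  72  73  73]
 [ 73  73  73  74  74  73  71  69  66  66  67  66  67  67  66  65  65  66  66  69  72  81  90  88  77  73  72  72]
 [ 72  73  73  73  75  73  71  68  67  67  67  66  68  66  65  64  65  65  66  65  64  67  71  73  72  72  73  73]
 [ 73  72  73  73  73  74  71  68  67  66  68  67  67  66  66  65  65  64  63  65  64  63  65  69  70  72  73  73]]
253 291 [ 22.7 132.  131.3] [-432.9  824.9  757.5]
262 286 [  0.7 132.  150.4] [  7.4 121.3 141.1]
271 287 [-19.6 132.  154.2] [-13.6 122.  145.5]
271 298 [-17.9 132.  126.5] [-13.6 124.7 119.9]
267 299 [ -8.6 132.  121. ] [ -3.4 123.5 113.3]
262 290 [  1.5 132.  140.4] [-1.000e-01  1.345e+02  1.426e+02]
[269.63393509 290.30337201]
```

Request:
{"method": "step_arm", "body": {"hand": [-1,-1,-1,-1,-1,-1,-1,-1,-1,-1,-1,-1,-1,-1,-1,-1], "offset": [[-434,-246,-30],[-434,-246,-30],[-434,-246,-30],[-434,-246,-30],[-434,-246,-30],[-434,-246,-30],[-434,-246,-30],[-434,-246,-30],[-434,-246,-30],[-434,-246,-30],[-434,-246,-30],[-434,-246,-30],[-434,-246,-30],[-434,-246,-30],[-434,-246,-30],[-434,-246,-30]], "yaw": [-23,-23,-23,-23,-23,-23,-23,-23,-23,-23,-23,-23,-23,-23,-23,-23]}}

```text
time_s: 1.43
tool_pos: [0.5327, 0.1103, 0.2608]
orientation: [3.141, -0.001, 3.097]
contact_force: [-0.3, -0.1, -0.7]
grip_width: 0.0855
```

```bash
cat >> h.py <<'E'
def wrist(name):
    p,r,o=pose(); s=snapshot('wrist'); s['p']=p; s['R']=r.as_matrix(); save(s,name+'.png'); np.savez(name+'.npz',**s); return s
def wray(s,u,v):  # world origin, direction
    f=s['fx']; a=np.array([u-s['cx'],v-s['cy']]); rr=np.hypot(*a)+1e-9; th=rr/f
    c=np.array([*(a/rr*np.sin(th)),np.cos(th)]); T=s['tool_from_camera']
    return s['p']+s['R']@T[:3,3], s['R']@(T[:3,:3]@c)
def wplane(s,u,v,y=None,z=None):
    o,d=wray(s,u,v); a=w2c(o); b=w2c(o+d)
    t=(y-a[1])/(b[1]-a[1]) if y is not None else (z-a[2])/(b[2]-a[2])
    return (a+t*(b-a))*1000
E
python3 - <<'E'
from h import *
p,r,o=pose(); print(w2c(p)*1000,o['orientation'],o['contact_force'],o['time_s'])
s=wrist('w1'); print(s['fx'],s['cx'],s['cy'],s['tool_from_camera'].round(3).tolist())
s2=snapshot('side'); save(s2,'side1.png')
E
cp w1.png pics 2>/dev/null; ls pics
```

```text
[-74.22389462 134.16330249 260.84439458] [ 3.14108139e+00 -1.27290626e-03  3.09728801e+00] [-0.29583078 -0.11660342 -0.65733143] 1.4333
371.64829954431775 321.12857572355307 237.29448664824295 [[0.0, -0.944, -0.329, 0.083], [1.0, 0.0, 0.0, -0.002], [-0.0, -0.329, 0.944, -0.142], [0.0, 0.0, 0.0, 1.0]]
crop.png
scene0.png
side0.png
side1.png
w1.png
```

View pics/w1.png

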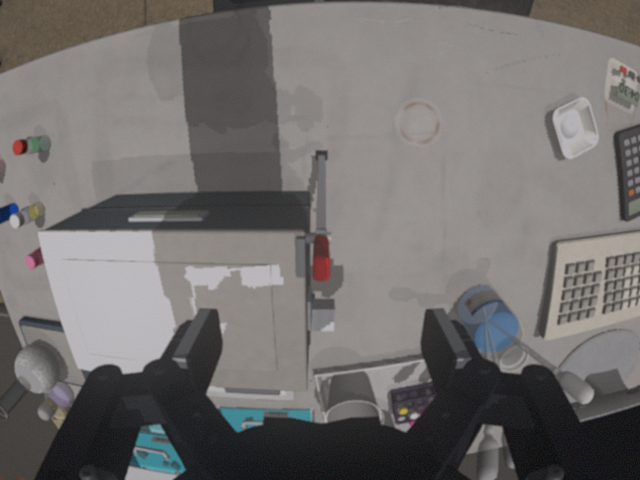

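```bash
python3 - <<'E'
from h import *
s=dict(np.load('w1.npz')); np.set_printoptions(linewidth=200)
print(s['pixels'][290:338,304:340:2].mean(-1).astype(int))
i=s['pixels'].astype(int); m=(i[...,0]-np.maximum(i[...,1],i[...,2])>60); m[:220]=0;m[290:]=0;m[:,:300]=0;m[:,345:]=0
v,u=np.nonzero(m); print('grip px',u.min(),u.max(),v.min(),v.max(),u.mean(),v.mean())
for z in (.192,.21): print(z,wplane(s,u.mean(),v.mean(),z=z).round(1))
for (a,b,y) in ((322,v.min(),.132),(322,v.max(),.132)): print(wplane(s,a,b,y=y))
print('foot',wplane(s,321,155,z=.03).round(1),'rivet',wplane(s,319,237,z=.15).round(1), wplane(s,319,237,z=.15).round(1))
for u,v in ((308,335),(310,225),(310,190)): print(u,v,wplane(s,u,v,z=.157).round(1),wplane(s,u,v,z=.15).round(1))
# range (treat as z along axis)
for v in range(294,336,3):
  rz=s['range_z'][v,322]; o,d=wray(s,322,v); ax=s['R']@s['tool_from_camera'][:3,2]; print(v,(w2c(o+d*rz/(d@ax))*1000).round(1), wplane(s,322,v,z=.157).round(1)[:2], wplane(s,322,v,z=.145).round(1)[:2])
E
```

```text
[[120  74  71  80  91 102 103 103 103  96  95  98  98  97  96  96 105 133]
 [120  71  71  77  91 118 123 121 120 101  97  96  96  96  97 100 121 137]
 [121  76  72  78  91 126 137 135 134 105  95  97  94  96  94 110 137 141]
 [120  73  75  76  80 115 138 141 137 104  96  97  98  95  97 117 140 140]
 [120  76  74  75  69  97 139 142 138 104  95  96  96  99 105 127 139 142]
 [121  73  77  73  59  88 140 140 136 108  99  95  93 110 122 136 140 140]
 [121  77  77  76  61  88 140 140 137 116 111 101  98 121 136 139 138 137]
 [123  76  77  75  64  88 132 136 135 129 124 111 107 122 137 135 140 140]
 [120  78  76  74  68  84 114 117 117 118 115 110 107 113 118 129 139 140]
 [123  78  79  75  73  79  89  92  89  91  91  91  91  91  88 115 138 139]
 [124  80  79  78  72  76  78  77  76  77  78  78  76  76  77 112 140 142]
 [123  82  91  80  73  79  75  76  75  75  76  78  78  76  78 109 140 138]
 [124  83 109  93  73  78  78  76  78  78  78  76  78  76  77 107 138 140]
 [123  85 116 101  77  80  79  78  76  78  76  76  78  77  76 110 139 139]
 [125  87 120 102  81  80  77  77  78  76  79  79 
[... 2954 characters left out ...]
 133.4] [-20.6 133.5]
297 [ 61.1 133.9  -1.4] [-24.4 133.4] [-17.9 133.5]
300 [-12.  133.5 139.2] [-21.8 133.4] [-15.2 133.5]
303 [-157.3  132.6  403.3] [-19.2 133.4] [-12.5 133.5]
306 [-12.6 133.4 150. ] [-16.6 133.4] [ -9.8 133.5]
309 [-11.8 133.4 153.3] [-14.  133.4] [ -7.  133.5]
312 [-10.4 133.4 155.4] [-11.3 133.4] [ -4.2 133.5]
315 [ -6.5 133.4 153.5] [ -8.6 133.4] [ -1.3 133.5]
318 [  3.4 133.5 142. ] [ -5.9 133.4] [  1.5 133.5]
321 [  5.5 133.5 143.2] [ -3.1 133.4] [  4.4 133.5]
324 [  9.  133.5 142.4] [ -0.3 133.4] [  7.3 133.5]
327 [ 12.2 133.5 142.1] [  2.5 133.4] [ 10.3 133.5]
330 [ 15.  133.5 142.4] [  5.3 133.4] [ 13.2 133.5]
333 [113.1 134.    0.9] [  8.2 133.4] [ 16.3 133.5]
```

The wrist view shows the grip at (321,268), the rivet at (319,237) and the ledge below it. The stop's top front edge is at v≈308 (case x≈-14) and the ledge's rear end at v≈331 (case x≈+15). That puts the seated foot at about x=-3, z≈148, within the stated ±14 mm. Descending onto the grip and closing.

Request:
{"method": "step_arm", "body": {"hand": [-1,-1,-1,-1,-0.5,0,1,1,1,1,1,1,1], "offset": [[-1,-2,35],[-1,-2,65],[-1,-2,87],[-1,-2,87],[-1,-2,87],[-1,-2,87],[-1,-2,87],[-1,-2,87],[-1,-2,87],[-1,-2,87],[-1,-2,87],[-1,-2,87],[-1,-2,87]], "yaw": [0,0,0,0,0,0,0,0,0,0,0,0,0]}}

```text
time_s: 2.62
tool_pos: [0.5351, 0.1096, 0.1755]
orientation: [3.137, 0.002, 3.096]
contact_force: [0.5, 9.3, 4.2]
grip_width: 0.0093
```

```bash
cat >> h.py <<'E'
H=np.array([70.,150.])
def kin(a,L):
    r=H+140*np.array([-np.cos(a),np.sin(a)])
    return r, r+130*np.array([-np.sin(L),-np.cos(L)]), r+42*np.array([-np.sin(.4-L),np.cos(.4-L)])
E
python3 - <<'E'
from h import *
p,r,o=pose(); print((w2c(p)*1000).round(1),np.round(o['contact_force'],2),np.round(o['torque'],2),o['grip_width'],o['time_s'])
g=None
for a,L in ((0,.33),(0,.45),(.3,.45),(.6,.45),(.9,.45),(1.1,.45),(1.25,.45),(1.33,.45),(1.4,.45),(1.42,.4),(1.42,.36),(1.38,.32),(1.3,.24),(1.25,.19),(1.2,.14),(1.17,.12),(1.139,.111)):
    R_,f,G=kin(a,L); g=G if g is None else g
    print(a,L,'foot',f.round(1),'grip',G.round(1),'tool d',(-(G-g)).round(1))
E
```

```text
[-71.7 133.6 175.5] [0.46 9.3  4.21] [ 1.28 -0.06 -0.11] 0.009251889453827496 2.6167
0 0.33 foot [-112.1   27. ] grip [-72.9 191.9] tool d [-0. -0.]
0 0.45 foot [-126.5   32.9] grip [-67.9 191.9] tool d [-5.  -0.1]
0.3 0.45 foot [-120.3   74.3] grip [-61.6 233.3] tool d [-11.3 -41.4]
0.6 0.45 foot [-102.1  112. ] grip [-43.4 271. ] tool d [-29.5 -79.1]
0.9 0.45 foot [-73.6 142.6] grip [-14.9 301.6] tool d [ -58.  -109.7]
1.1 0.45 foot [-50.  157.7] grip [  8.6 316.7] tool d [ -81.5 -124.8]
1.25 0.45 foot [-30.7 165.8] grip [ 28.  324.8] tool d [-100.9 -132.9]
1.33 0.45 foot [-19.9 168.9] grip [ 38.7 327.9] tool d [-111.7 -136. ]
1.4 0.45 foot [-10.3 170.9] grip [ 48.3 329.9] tool d [-121.2 -138. ]
1.42 0.4 foot [ -1.7 168.7] grip [ 49.  330.4] tool d [-121.9 -138.5]
1.42 0.36 foot [  3.2 166.7] grip [ 47.3 330.4] tool d [-120.2 -138.5]
1.38 0.32 foot [  2.6 164.1] grip [ 40.1 329.3] tool d [-113.  -137.4]
1.3 0.24 foot [  1.6 158.6] grip [ 25.9 326.4] tool d [ -98.8 -134.5]
1.25 0.19 foot [  1.3 155.2] grip [ 17.1 323.9] tool d [ -90. -132.]
1.2 0.14 foot [  1.1 151.8] grip [  8.5 321.1] tool d [ -81.4 -129.2]
1.17 0.12 foot [ -0.2 149.8] grip [  3.8 319.3] tool d [ -76.7 -127.4]
1.139 0.111 foot [ -3. 148.] grip [ -0.6 317.4] tool d [ -72.4 -125.5]
```

Request:
{"method": "step_arm", "body": {"hand": [1,1,1,1], "offset": [[-2,1,0],[-4,1.5,0],[-5,1.5,0],[-5,1.5,0]], "yaw": [0,0,0,0]}}

```text
time_s: 2.95
tool_pos: [0.5372, 0.1098, 0.1752]
orientation: [3.14, -0.006, 3.097]
contact_force: [-10.6, 3.7, 11.1]
grip_width: 0.0093
```

```bash
cat >> h.py <<'E'
def st():
    p,r,o=pose(); print('t',round(o['time_s'],2),'case',(w2c(p)*1000).round(1),'F',np.round(o['contact_force'],1),'T',np.round(o['torque'],2),'w',round(o['grip_width'],4))
def stay_side(s):
    # red grip on plane y=.137, lean
    i=s['pixels'].astype(int); m=(i[...,0]-np.maximum(i[...,1],i[...,2])>60); v,u=np.nonzero(m)
    X=np.array([onplane(s,a,b,.137) for a,b in zip(u,v)]); X=X[(np.abs(X[:,0])<130)&(X[:,2]>155)&(X[:,2]<380)]
    return X.mean(0).round(1) if len(X) else None,len(X)
E
python3 - <<'E'
from h import *
st(); s=snapshot('side'); save(s,'side2.png'); print(stay_side(s)); st()
c=cv2.resize(s['pixels'][180:380,180:400,::-1],None,fx=3,fy=3,interpolation=cv2.INTER_CUBIC); cv2.imwrite('pics/side2c.png',c)
E
```

```text
t 2.95 case [-69.7 133.9 175.2] F [-10.6   3.7  11.1] T [ 0.62  2.24 -0.09] w 0.0093
(array([  3.3, 137. , 267.8]), 2)
t 3.0 case [-69.7 133.9 175.2] F [-10.6   4.2  11.2] T [ 0.59  2.17 -0.03] w 0.0092
```

View pics/side2c.png

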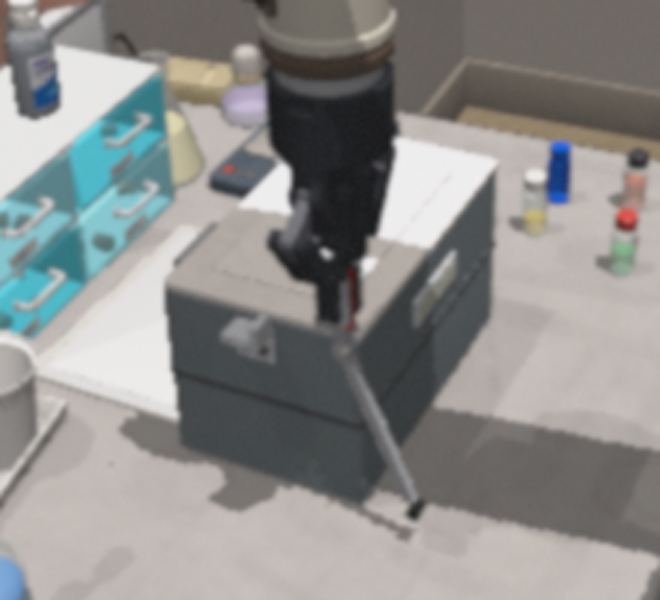

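Request:
{"method": "step_arm", "body": {"hand": [0.78,0.78,0.78], "offset": [[0,0,0],[0,0,0],[0,0,0]], "yaw": [0,0,0]}}

```text
time_s: 3.25
tool_pos: [0.5378, 0.1097, 0.1751]
orientation: [3.14, -0.004, 3.097]
contact_force: [-7.2, 4.5, 8.4]
grip_width: 0.0096
```

```bash
cat >> h.py <<'E'
def foot_side(s,win,y=.138,thr=45):
    v0,v1,u0,u1=win; g=s['pixels'][v0:v1,u0:u1].max(-1)<thr; n,l,stt,c=cv2.connectedComponentsWithStats(g.astype(np.uint8))
    return [(c[k].round(1)+[u0,v0],stt[k,4],onplane(s,c[k][0]+u0,c[k][1]+v0,y).round(1)) for k in range(1,n) if stt[k,4]>4]
E
python3 - <<'E'
from h import *
st(); 
for f in ('side0','side1','side2'):
    im=cv2.imread('pics/'+f+'.png')[:,:,::-1]; d=dict(np.load('side0.npz')); d['pixels']=im; print(f,foot_side(d,(335,365,300,335)))
s=snapshot('side'); print(foot_side(s,(335,365,300,335)))
E
```

```text
t 3.25 case [-69.1 133.8 175.1] F [-7.2  4.5  8.4] T [ 0.64  1.6  -0.1 ] w 0.0096
side0 []
side1 []
side2 []
[]
```

Request:
{"method": "step_arm", "body": {"hand": [0.77,0.77,0.77], "offset": [[0,0,0],[0,0,0],[0,0,0]], "yaw": [0,0,0]}}

```text
time_s: 3.55
tool_pos: [0.539, 0.1096, 0.1749]
orientation: [3.139, -0.001, 3.096]
contact_force: [-3.7, 4.8, 3.4]
grip_width: 0.0104
```

```bash
python3 - <<'E'
from h import *
st(); 
d=dict(np.load('side0.npz')); 
for f in ('side0','side2'):
    d['pixels']=cv2.imread('pics/'+f+'.png')[:,:,::-1]; print(f,d['pixels'][335:365,300:335].max(-1).min(), foot_side(d,(335,365,300,335),thr=75))
s=snapshot('side'); print(foot_side(s,(335,365,300,335),thr=75))
E
```

```text
t 3.55 case [-67.9 133.8 174.9] F [-3.7  4.8  3.4] T [ 0.68  0.63 -0.06] w 0.0104
side0 39 [(array([300.2, 343.4]), np.int32(5), array([-82.8, 138. ,  35.5])), (array([316.1, 349.5]), np.int32(17), array([-117.9,  138. ,   32.4]))]
side2 41 [(array([303.1, 338.1]), np.int32(50), array([-89.6, 138. ,  52.4])), (array([318.2, 349.3]), np.int32(15), array([-122.6,  138. ,   34.7]))]
[(array([303. , 338.1]), np.int32(54), array([-89.5, 138. ,  52.1])), (array([319.5, 349.3]), np.int32(16), array([-125.4,  138. ,   35.9]))]
```

Request:
{"method": "step_arm", "body": {"hand": [0.8,0.8,0.8,0.8,0.8,0.8,0.8,0.8,0.8,0.8], "offset": [[0,0.5,0],[0,0.5,0],[-0.4,1,-10.5],[-1.6,1,-20.9],[-3.5,1,-31],[-6.3,1,-41.4],[-9.8,1,-51.5],[-13.9,1,-60.9],[-24.5,1,-79.1],[-24.5,1,-79.1]], "yaw": [0,0,0,0,0,0,0,0,0,0]}}

```text
time_s: 4.43
tool_pos: [0.5664, 0.1083, 0.2584]
orientation: [3.141, 0.005, 3.096]
contact_force: [-6.2, 3.4, 4.3]
grip_width: 0.0094
```

```bash
python3 - <<'E'
from h import *
st(); s=snapshot('side'); save(s,'side3.png'); print([f for f in foot_side(s,(240,340,270,340),thr=80)])
E
```

```text
t 4.43 case [-40.5 133.7 258.4] F [-6.2  3.4  4.3] T [ 0.44  1.26 -0.07] w 0.0094
[(array([273.8, 242.6]), np.int32(48), array([-35.1, 138. , 263.7])), (array([303. , 260.9]), np.int32(1231), array([-93.4, 138. , 239.4])), (array([278. , 275.6]), np.int32(418), array([-40.1, 138. , 191.4])), (array([305. , 308.6]), np.int32(1388), array([-95.3, 138. , 129.8])), (array([337.6, 271.6]), np.int32(5), array([-160.9,  138. ,  235.1])), (array([334. , 276.7]), np.int32(7), array([-154.2,  138. ,  222.1])), (array([330.2, 282.2]), np.int32(5), array([-147. ,  138. ,  207.8])), (array([290.4, 298.4]), np.int32(12), array([-64.6, 138. , 144.7])), (array([284.6, 307.2]), np.int32(5), array([-51. , 138. , 118.6]))]
```

Request:
{"method": "step_arm", "body": {"hand": [0.8,0.8,0.8,0.8,0.8,0.8,0.8,0.8,0.8,0.8], "offset": [[-6,0,-8.5],[-13.1,0,-16.3],[-20.5,0,-24],[-28.5,0,-30.6],[-39.9,0,-38.7],[-45.8,0,-42.4],[-52,0,-45.7],[-58.3,0,-48.7],[-64.8,0,-51.4],[-64.8,0,-51.4]], "yaw": [0,0,0,0,0,0,0,0,0,0]}}

```text
time_s: 5.32
tool_pos: [0.6303, 0.1051, 0.3064]
orientation: [3.142, 0.003, 3.096]
contact_force: [-2.2, 1.7, 4.9]
grip_width: 0.0097
```

```bash
python3 - <<'E'
from h import *
st(); s=snapshot('side'); save(s,'side4.png'); st()
w=wrist('w4')
a=cv2.resize(s['pixels'][120:320,200:370,::-1],(510,600),interpolation=cv2.INTER_CUBIC); cv2.imwrite('pics/side4c.png',a)
E
```

```text
t 5.32 case [ 23.5 133.3 306.4] F [-2.2  1.7  4.9] T [ 0.31  0.5  -0.13] w 0.0097
t 5.37 case [ 23.1 133.3 306.3] F [-2.8  2.3  6.8] T [ 0.34  0.41 -0.11] w 0.0093
```

View pics/side4c.png

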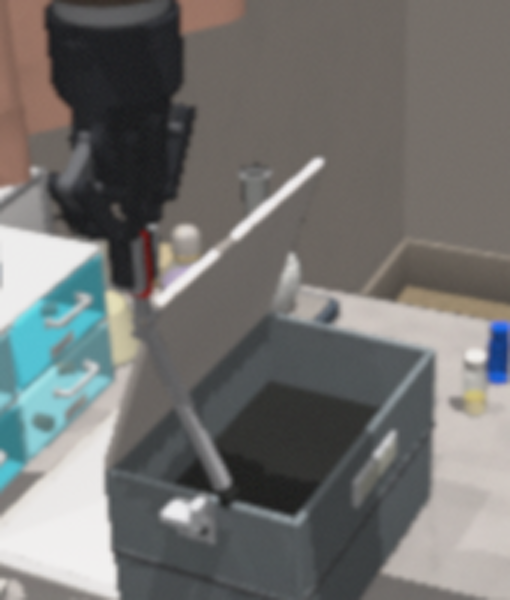

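Lid is raised; the foot at crop (228,494) is just in front of and above the stop, and the rivet is at (137,305).

```bash
python3 - <<'E'
from h import *
s=dict(np.load('side0.npz')); s['pixels']=cv2.imread('pics/side4.png')[:,:,::-1]
for n,(u,v) in dict(foot=(276,284.7),rivet=(245.7,221.7)).items(): print(n,onplane(s,u,v,.137).round(1))
print(foot_side(s,(275,295,268,285),thr=90))
p,r,o=pose(); t=w2c(p)*1000; print(o['contact_force'])
# solve (a,L) from grasp point
from scipy.optimize import fsolve
G=np.array([t[0],t[2]+18]); sol=fsolve(lambda q: kin(*q)[2]-G,[1.2,.45]); print(G,sol,[x.round(1) for x in kin(*sol)])
# stop top px in wrist? 
for L in (.42,.45,.5):
  for a in (1.15,1.2,1.25): 
    x=kin(a,L); print(a,L,x[1].round(1),x[0].round(1),x[2].round(1))
E
```

```text
foot [-34.  137.  167.5]
rivet [ 21.9 137.  293.8]
[(array([277.6, 283.2]), np.int32(196), array([-38.3, 138. , 173. ]))]
[-2.53893766  1.03774082  4.68204023]
[ 22.89622612 324.1776313 ] [1.23518837 0.37629026] [array([ 23.9, 282.2]), array([-23.9, 161.3]), array([ 22.9, 324.2])]
1.15 0.42 [-40.2 159.1] [ 12.8 277.8] [ 13.7 319.8]
1.2 0.42 [-33.7 161.8] [ 19.3 280.5] [ 20.1 322.5]
1.25 0.42 [-27.2 164.2] [ 25.9 282.9] [ 26.7 324.8]
1.15 0.45 [-43.7 160.7] [ 12.8 277.8] [ 14.9 319.7]
1.2 0.45 [-37.3 163.4] [ 19.3 280.5] [ 21.4 322.4]
1.25 0.45 [-30.7 165.8] [ 25.9 282.9] [ 28.  324.8]
1.15 0.5 [-49.5 163.7] [ 12.8 277.8] [ 17.  319.6]
1.2 0.5 [-43.1 166.4] [ 19.3 280.5] [ 23.5 322.3]
1.25 0.5 [-36.5 168.8] [ 25.9 282.9] [ 30.  324.6]
```

Request:
{"method": "step_arm", "body": {"hand": [0.8,0.8,0.8,0.8,0.79,0.78,0.77,0.77,0.77,0.77,0.77,0.77], "offset": [[-6,0,-2],[-12,0,-3.9],[-18.7,0,-5.6],[-25.6,0,-7],[-25.6,0,-7],[-26.3,0,-7.5],[-26.3,0,-7.5],[-25.5,0,-7.5],[-24.6,0,-7.5],[-21,0,-7],[-17.4,0,-6.4],[-17.4,0,-6.4]], "yaw": [0,0,0,0,0,0,0,0,0,0,0,0]}}

```text
time_s: 6.42
tool_pos: [0.6453, 0.1044, 0.3109]
orientation: [-3.141, -0.001, 3.096]
contact_force: [-1.3, 0.3, 3.2]
grip_width: 0.0099
```

```bash
python3 - <<'E'
from h import *
st(); s=snapshot('side'); save(s,'side5.png'); st()
a=cv2.resize(s['pixels'][180:300,210:310,::-1],(500,600),interpolation=cv2.INTER_CUBIC); cv2.imwrite('pics/side5c.png',a)
E
```

```text
t 6.42 case [ 38.5 133.3 310.9] F [-1.3  0.3  3.2] T [ 0.12  0.38 -0.07] w 0.0099
t 6.47 case [ 38.8 133.3 311. ] F [-1.   0.4  4.2] T [ 0.12  0.35 -0.07] w 0.0099
```

View pics/side5c.png

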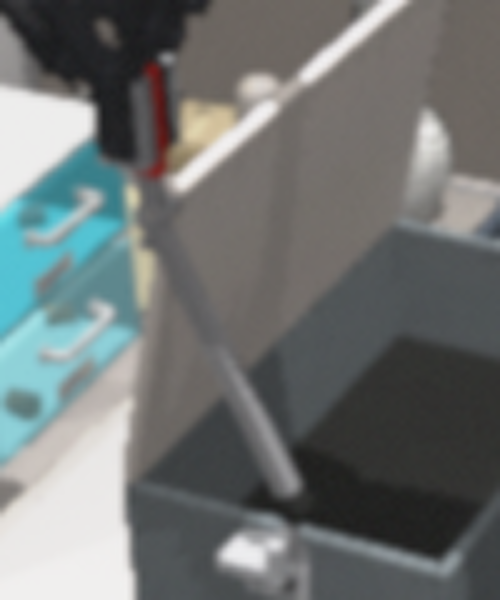

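The foot is at crop (295,503), so it is still in front of the stop: L has not changed. Near upright, grip position barely controls the stay's angle. I'll measure the leg's lean from the side camera's depth.

```bash
cat >> h.py <<'E'
def leg(s):
    """leg lean L and foot/rivet from depth points of the stay bar in case plane y~132"""
    Q=w2c(pts(s))*1000; m=(s['range_z']>0)&(abs(Q[...,1]-132)<8)&(Q[...,2]>165)&(Q[...,2]<285)&(Q[...,0]>-70)&(Q[...,0]<70)
    X=Q[m][:,[0,2]].astype(np.float32); vx,vz,x0,z0=cv2.fitLine(X,cv2.DIST_HUBER,0,.01,.01).ravel()
    if vz<0: vx,vz=-vx,-vz
    L=np.arctan2(vx,vz); t=kinfit=None
    x150=x0+vx/vz*(150-z0); return dict(n=len(X),L=round(float(L),3),x_at_165=round(float(x0+vx/vz*(165-z0)),1),x_at_280=round(float(x0+vx/vz*(280-z0)),1))
E
python3 - <<'E'
from h import *
st(); s=snapshot('side'); np.savez('side6.npz',**s); r=leg(s); print(r)
Q=w2c(pts(s))*1000; m=(s['range_z']>0)&(abs(Q[...,1]-132)<8)&(Q[...,2]>150)&(Q[...,2]<290)&(abs(Q[...,0])<70)
X=Q[m]; 
for z in range(150,290,10):
    k=X[(X[:,2]>=z)&(X[:,2]<z+10)]; print(z,len(k),np.median(k,0).round(1) if len(k) else '',k[:,0].min().round(1) if len(k) else '',k[:,0].max().round(1) if len(k) else '')
E
```

```text
t 6.47 case [ 38.8 133.3 311. ] F [-1.   0.4  4.2] T [ 0.12  0.35 -0.07] w 0.0099
{'n': 364, 'L': 0.424, 'x_at_165': -21.7, 'x_at_280': 30.3}
150 14 [-12.7 133.5 153.9] -14.8 -9.8
160 16 [-20.4 136.1 167.8] -23.3 -10.4
170 29 [-17.3 135.6 173.2] -22.2 -7.9
180 29 [-12.3 134.9 184.6] -17.3 -4.7
190 32 [ -7.9 135.3 195.3] -13.5 2.4
200 29 [ -3.2 135.  204.7] -7.4 4.6
210 33 [  1.6 135.1 214.6] -3.4 9.1
220 29 [  6.1 135.5 224.6] 0.7 13.1
230 32 [ 10.3 135.4 235. ] 4.8 17.5
240 31 [ 14.6 135.3 245.1] 10.1 21.6
250 31 [ 19.8 135.5 255.7] 14.3 43.0
260 28 [ 22.7 135.4 264.9] 19.3 30.9
270 34 [ 27.8 134.9 274.6] 22.4 35.5
280 34 [ 31.3 135.8 286.2] 26.5 42.0
```

Request:
{"method": "step_arm", "body": {"hand": [0.8,0.8,0.8,0.8,0.8,0.8,0.8,0.8,0.8], "offset": [[0,0,0],[0,0,0],[-4,0,-1],[-8,0,-2],[-12,0,-2.8],[-16,0,-3.5],[-20,0,-4.1],[-23,0,-4.4],[-23,0,-4.4]], "yaw": [0,0,0,0,0,0,0,0,0]}}

```text
time_s: 7.27
tool_pos: [0.6689, 0.1033, 0.3147]
orientation: [-3.141, -0.003, 3.096]
contact_force: [-1.8, 0.3, -0.0]
grip_width: 0.0095
```

```bash
cat >> h.py <<'E'
def chk():
    st(); s=snapshot('side'); r=leg(s); L=r['L']
    # rivet: on leg line and on circle about hinge
    from scipy.optimize import brentq
    sl=np.tan(L); f=lambda a:(kin(a,L)[0][0])-(r['x_at_165']+sl*(kin(a,L)[0][1]-165))
    try: a=brentq(f,.8,1.56); k=kin(a,L); print(r,'a',round(a,3),'stay',round(L-a,3),'rivet',k[0].round(1),'foot',k[1].round(1))
    except Exception as e: print(r,e)
    return s
E
python3 - <<'E'
from h import *
chk()
E
```

```text
t 7.27 case [ 62.2 133.1 314.7] F [-1.8  0.3 -0. ] T [-0.14  0.58 -0.03] w 0.0095
{'n': 362, 'L': 0.429, 'x_at_165': -0.4, 'x_at_280': 52.2} a 1.474 stay -1.045 rivet [ 56.5 289.3] foot [  2.4 171.1]
```

Request:
{"method": "step_arm", "body": {"hand": [0.78,0.77,0.767,0.765,0.765,0.765,0.765,0.765,0.765], "offset": [[0,0,0],[0,0,0],[0,0,0],[0,0,0],[4.5,0,0.3],[9,0,0.8],[13.5,0,1.4],[18,0,2.1],[18,0,2.1]], "yaw": [0,0,0,0,0,0,0,0,0]}}

```text
time_s: 8.07
tool_pos: [0.6505, 0.1043, 0.3142]
orientation: [-3.141, 0.001, 3.096]
contact_force: [-1.0, -2.3, 1.3]
grip_width: 0.0099
```

```bash
python3 - <<'E'
from h import *
chk()
E
```

```text
t 8.07 case [ 43.7 133.3 314.2] F [-1.  -2.3  1.3] T [-0.37  0.09  0.02] w 0.0099
{'n': 346, 'L': 0.324, 'x_at_165': 0.6, 'x_at_280': 39.2} a 1.367 stay -1.043 rivet [ 41.6 287.1] foot [  0.2 163.9]
```

Request:
{"method": "step_arm", "body": {"hand": [0.765,0.765,0.765,0.765,0.765,0.765,0.765,0.765,0.765], "offset": [[4.5,0,0.9],[9,0,1.9],[13.5,0,2.9],[17.8,0,4.0],[22,0,5.3],[26.4,0,6.7],[30.7,0,8.1],[35,0,9.6],[35,0,9.6]], "yaw": [0,0,0,0,0,0,0,0,0]}}

```text
time_s: 8.87
tool_pos: [0.6152, 0.106, 0.3034]
orientation: [-3.141, -0.001, 3.096]
contact_force: [-0.7, -2.0, -1.4]
grip_width: 0.0101
```

```bash
python3 - <<'E'
from h import *
chk()
E
```

```text
t 8.87 case [  8.4 133.5 303.4] F [-0.7 -2.  -1.4] T [-0.3   0.15 -0.03] w 0.0101
{'n': 312, 'L': 0.1, 'x_at_165': 1.2, 'x_at_280': 12.8} a 1.148 stay -1.048 rivet [ 12.5 277.6] foot [ -0.5 148.3]
```

Request:
{"method": "step_arm", "body": {"hand": [0.765,0.765,0.76,0.755,0.75,0.74,0.74], "offset": [[2.5,0,0.8],[5,0,1.5],[5,0,1.5],[5,0,1.5],[5,0,1.5],[5,0,1.5],[5,0,1.5]], "yaw": [0,0,0,0,0,0,0]}}

```text
time_s: 9.5
tool_pos: [0.6114, 0.1064, 0.3026]
orientation: [3.141, 0.0, 3.096]
contact_force: [-0.1, 0.9, -0.0]
grip_width: 0.011
```

```bash
python3 - <<'E'
from h import *
s=chk(); w=wrist('w7'); save(s,'side7.png')
c=np.zeros((480,800,3),np.uint8); c[:,:400]=cv2.resize(s['pixels'][180:300,210:310,::-1],(400,480),interpolation=cv2.INTER_CUBIC); c[:,400:]=cv2.resize(w['pixels'][100:480,160:477,::-1],(400,480)); cv2.imwrite('pics/c7.png',c)
E
```

```text
t 9.5 case [  4.6 133.7 302.6] F [-0.1  0.9 -0. ] T [ 0.03  0.04 -0.03] w 0.011
{'n': 307, 'L': 0.058, 'x_at_165': 1.0, 'x_at_280': 7.6} a 1.107 stay -1.049 rivet [  7.4 275.2] foot [-1.000e-01  1.454e+02]
```

View pics/c7.png

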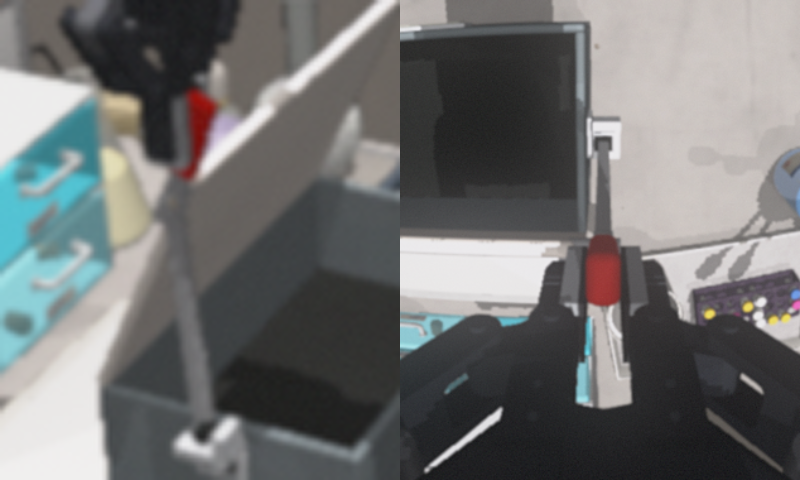

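Foot sits on the ledge behind the stop (left crop (205,432), right crop (603,140)). Opening slowly.

Request:
{"method": "step_arm", "body": {"hand": [0.7,0.6,0.6,0.6], "offset": [[0,0,0],[0,0,0],[0,0,0],[0,0,0]], "yaw": [0,0,0,0]}}

```text
time_s: 9.93
tool_pos: [0.6112, 0.1061, 0.3024]
orientation: [3.142, -0.0, 3.096]
contact_force: [0.5, -0.9, 0.2]
grip_width: 0.0173
```

```bash
python3 - <<'E'
from h import *
chk()
E
```

```text
t 9.93 case [  4.4 133.5 302.4] F [ 0.5 -0.9  0.2] T [ 0.05 -0.01  0.03] w 0.0173
{'n': 299, 'L': 0.051, 'x_at_165': 1.3, 'x_at_280': 7.1} a 1.103 stay -1.052 rivet [  6.9 275. ] foot [  0.3 145.1]
```

Request:
{"method": "step_arm", "body": {"hand": [0.4,0.4,0.2,0,-0.5,-0.5,-0.5,-0.5,-0.5,-0.5,-0.5,-0.5,-0.5,-0.5,-0.5,-0.5,-0.5,-0.5,-0.5,-0.5], "offset": [[0,0,0],[0,0,-30],[0,0,-62],[10,-5,-62],[157,-362,-62],[157,-362,-62],[157,-362,-62],[157,-362,-62],[157,-362,-62],[157,-362,-62],[157,-362,-62],[157,-362,-62],[157,-362,-62],[157,-362,-62],[157,-362,150],[157,-362,150],[157,-362,150],[157,-362,150],[157,-362,150],[157,-362,150]], "yaw": [0,0,0,0,0,0,0,0,0,0,0,0,0,0,0,0,0,0,0,0]}}

```text
time_s: 11.65
tool_pos: [0.4337, -0.244, 0.1444]
orientation: [3.132, -0.011, 3.096]
contact_force: [-0.9, 1.6, -1.2]
grip_width: 0.0642
```

```bash
python3 - <<'E'
from h import *
chk(); w=wrist('w8')
print('world',w['p'].round(4))
i=w['pixels'].astype(int); m=(i[...,0]-np.maximum(i[...,1],i[...,2])>60)
n,l,stt,c=cv2.connectedComponentsWithStats(m.astype(np.uint8))
for k in range(1,n):
    if stt[k,4]>20:
        o,d=wray(w,*c[k]); print(stt[k],c[k].round(1),(o+d*(.056-o[2])/d[2]).round(4))
E
```

```text
t 11.65 case [-157.6 -224.1  144.4] F [-0.9  1.6 -1.2] T [ 0.04  0.02 -0.05] w 0.0642
{'n': 311, 'L': 0.058, 'x_at_165': 1.1, 'x_at_280': 7.8} a 1.108 stay -1.05 rivet [  7.5 275.3] foot [ -0.  145.5]
world [ 0.4353 -0.2454  0.1478]
[305 238  24  23 372] [317.  249.2] [ 0.4412 -0.2492  0.056 ]
```

Request:
{"method": "step_arm", "body": {"hand": [-0.5,-0.5,-0.5,-0.5,-0.5,-0.5,0,0.4,0.7,0.7,0.7,0.7,0.7,0.7], "offset": [[-2,-0.5,30],[-2,-0.5,65],[-2,-0.5,100],[-2,-0.5,125],[-2,-0.5,137],[-2,-0.5,137],[-2,-0.5,137],[-2,-0.5,137],[-2,-0.5,137],[-2,-0.5,137],[-2,-0.5,137],[-2,-0.5,137],[-2,-0.5,137],[-2,-0.5,137]], "yaw": [0,0,0,0,0,0,0,0,0,0,0,0,0,0]}}

```text
time_s: 12.92
tool_pos: [0.4415, -0.2503, 0.0178]
orientation: [-3.139, 0.003, 3.096]
contact_force: [-1.1, 1.2, 6.8]
grip_width: 0.0198
```

```bash
python3 - <<'E'
from h import *
st(); print(pose()[0], w2c(np.array([.441,-.249,0])), c2w([-.040,-.02,0]))
E
```

```text
t 12.92 case [-149.6 -230.    17.8] F [-1.1  1.2  6.8] T [ 0.15  0.09 -0.06] w 0.0198
[ 0.44153024 -0.25028034  0.01781357] [-0.15016421 -0.22876781  0.        ] [ 0.56016568 -0.04523619  0.        ]
```

Request:
{"method": "step_arm", "body": {"hand": [0.7,0.7,0.7,0.7,0.7,0.7,0.7,0.7,0.7,0.7,0.7,0.7,0.7,0.7,0.7,0.7,0.7,0.7,0.7,0.7], "offset": [[0,0,-10],[0,0,-40],[0,0,-80],[0,0,-120],[0,0,-160],[0,0,-200],[-20,40,-220],[-40,80,-220],[-58,120,-220],[-76,155,-220],[-90,185,-220],[-101,210,-220],[-101,210,-220],[-101,210,-220],[-101,210,-195],[-101,210,-165],[-101,210,-135],[-101,210,-110],[-101,210,-92],[-101,210,-92]], "yaw": [0,0,0,0,0,0,0,0,0,0,0,0,0,0,0,0,0,0,0,0]}}

```text
time_s: 14.58
tool_pos: [0.5467, -0.0442, 0.1035]
orientation: [3.14, -0.008, 3.094]
contact_force: [-0.8, 0.0, -0.7]
grip_width: 0.0198
```

```bash
python3 - <<'E'
from h import *
s=chk(); save(s,'side9.png'); w=snapshot('scene'); save(w,'scene9.png')
c=np.zeros((480,800,3),np.uint8); c[:,:400]=cv2.resize(s['pixels'][150:330,190:340,::-1],(400,480),interpolation=cv2.INTER_CUBIC); c[:,400:]=cv2.resize(w['pixels'][80:320,215:415,::-1],(400,480)); cv2.imwrite('pics/c9.png',c)
E
```

```text
t 14.58 case [-53.5 -19.5 103.5] F [-0.8  0.  -0.7] T [-0.03  0.02 -0.03] w 0.0198
{'n': 306, 'L': 0.051, 'x_at_165': 1.5, 'x_at_280': 7.3} a 1.105 stay -1.054 rivet [  7.1 275.1] foot [  0.5 145.3]
```

View pics/c9.png

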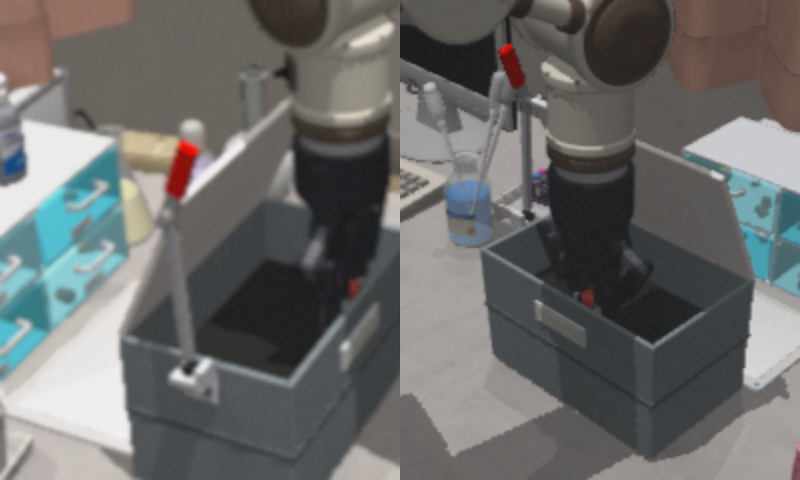

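Vial is held inside the case (red cap in left crop (352,287), right crop (587,297)), and the lid is standing propped. Lowering to touch the floor.

Request:
{"method": "step_arm", "body": {"hand": [0.7,0.7,0.7,0.7], "offset": [[-2,0,2],[-2,0,4],[-2,0,5],[-2,0,5]], "yaw": [0,0,0,0]}}

```text
time_s: 15.02
tool_pos: [0.5528, -0.044, 0.1031]
orientation: [-3.141, 0.001, 3.096]
contact_force: [0.1, -0.3, -0.0]
grip_width: 0.0196
```

```bash
python3 - <<'E'
from h import *
st()
E
```

```text
t 15.02 case [-47.4 -19.1 103.1] F [ 0.1 -0.3 -0. ] T [ 0.04  0.01 -0.01] w 0.0196
```

Request:
{"method": "step_arm", "body": {"hand": [0.7,0.7,0.7,0.7], "offset": [[0,0,1],[0,0,2],[0,0,3],[0,0,3]], "yaw": [0,0,0,0]}}

```text
time_s: 15.35
tool_pos: [0.5528, -0.0439, 0.1008]
orientation: [-3.141, 0.001, 3.097]
contact_force: [-3.4, 1.3, 8.0]
grip_width: 0.0198
```

```bash
python3 - <<'E'
from h import *
st()
E
```

```text
t 15.35 case [-47.4 -19.  100.8] F [-3.4  1.3  8. ] T [0.18 0.55 0.04] w 0.0198
```

Request:
{"method": "step_arm", "body": {"hand": [0.7,0.6,0.5,0.45,0.4,0.3,0.2,0.2,0.2,0.2,0.2,0.2,0.2,0.2], "offset": [[0,0,-1],[0,0,-1],[0,0,-1],[0,0,-1],[0,0,-1],[0,0,-1],[0,0,-1],[0,0,-1],[0,0,-20],[0,0,-50],[0,0,-85],[0,0,-120],[0,0,-120],[0,0,-120]], "yaw": [0,0,0,0,0,0,0,0,0,0,0,0,0,0]}}

```text
time_s: 16.52
tool_pos: [0.554, -0.0443, 0.2222]
orientation: [-3.14, 0.006, 3.096]
contact_force: [-0.6, -0.0, -1.3]
grip_width: 0.0342
```

```bash
python3 - <<'E'
from h import *
chk(); w=wrist('w10'); i=w['pixels'].astype(int); m=(i[...,0]-np.maximum(i[...,1],i[...,2])>60)
n,l,stt,c=cv2.connectedComponentsWithStats(m.astype(np.uint8))
for k in range(1,n):
    if stt[k,4]>20: print(stt[k],c[k].round(1),'case at z=.139',wplane(w,*c[k],z=.139).round(1))
E
```

```text
t 16.52 case [-46.2 -19.4 222.2] F [-0.6 -0.  -1.3] T [0.09 0.   0.  ] w 0.0342
{'n': 315, 'L': 0.049, 'x_at_165': 1.4, 'x_at_280': 7.1} a 1.102 stay -1.053 rivet [  6.8 274.9] foot [  0.4 145.1]
[ 36 132   8  15  69] [ 40.2 139.2] case at z=.139 [-129.3 -225.9  139. ]
[309 229  30  29 659] [323.2 242.9] case at z=.139 [-49.2 -19.1 139. ]
[632 450   8  29 140] [636.6 465.4] case at z=.139 [342.  493.7 139. ]
```

View pics/w10.png

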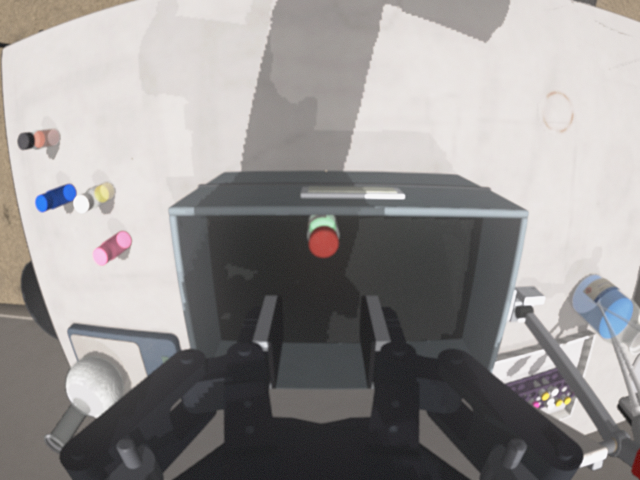

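```bash
python3 - <<'E'
from h import *
s=snapshot('side'); Q=w2c(pts(s))*1000
i=s['pixels'].astype(int); m=(i[...,0]-np.maximum(i[...,1],i[...,2])>60); n,l,stt,c=cv2.connectedComponentsWithStats(m.astype(np.uint8))
for k in range(1,n):
    if stt[k,4]>20:
        v,u=np.nonzero(l==k); X=np.array([onplane(s,a,b,.137) for a,b in zip(u,v)]); w,V=np.linalg.eigh(np.cov(X[:,[0,2]].T)); ax=V[:,1]*np.sign(V[1,1])
        print(stt[k],X.mean(0).round(1),'lean',np.arctan2(-ax[0],ax[1]).round(3),np.median(Q[l==k],0).round(1))
w=snapshot('scene'); i=w['pixels'].astype(int); m=(i[...,0]-np.maximum(i[...,1],i[...,2])>60); n,l,stt,c=cv2.connectedComponentsWithStats(m.astype(np.uint8))
for k in range(1,n):
    if stt[k,4]>20: print(stt[k],onplane(w,*c[k],.132).round(1))
st()
E
```

```text
[252 202  13  23 158] [ -4.9 137.  318.8] lean 0.375 [ -5.2 137.2 319.3]
[313 255   8   7  42] [-120.3  137.   252.1] lean 0.635 [-51.7 -13.6 141.1]
[264 102  13  22 149] [ -5.7 132.  315.4]
[307 226   9   5  34] [ 97.7 132.  -12.9]
t 16.72 case [-49.  -18.7 217.3] F [-0.2  0.1  0. ] T [-0.03 -0.02 -0.05] w 0.0342
```

Request:
{"method": "step_arm", "body": {"hand": [0.2,0.2,0,0,0,0,0,0,0,0,0,0,0,0,0,0], "offset": [[0,0,-40],[0,0,-80],[0,0,-120],[0,10,-150],[-20,50,-150],[-43,90,-150],[-43,130,-150],[-43,152,-150],[-43,152,-150],[-43,152,-150],[-43,152,-130],[-43,152,-110],[-43,152,-95],[-43,152,-83],[-43,152,-83],[-43,152,-83]], "yaw": [0,0,0,0,0,0,0,0,0,0,0,0,0,0,0,0]}}

```text
time_s: 18.05
tool_pos: [0.6018, 0.1051, 0.3016]
orientation: [-3.141, -0.002, 3.095]
contact_force: [0.2, 0.3, 0.2]
grip_width: 0.0426
```

```bash
python3 - <<'E'
from h import *
chk()
E
```

```text
t 18.05 case [ -4.9 132.  301.6] F [0.2 0.3 0.2] T [ 0.   -0.01 -0.02] w 0.0426
{'n': 309, 'L': 0.054, 'x_at_165': 1.3, 'x_at_280': 7.5} a 1.106 stay -1.052 rivet [  7.3 275.2] foot [  0.2 145.3]
```

Request:
{"method": "step_arm", "body": {"hand": [0.5,0.7,0.765,0.766,0.766,0.766,0.766,0.766,0.766,0.766], "offset": [[0,1.4,0],[0,1.4,0],[0,1.4,0],[0,1.4,0],[0,1.4,0],[-4.3,1.4,-1.8],[-8.7,1.4,-3.5],[-13,1.4,-5.1],[-17.3,1.4,-6.6],[-17.3,1.4,-6.6]], "yaw": [0,0,0,0,0,0,0,0,0,0]}}

```text
time_s: 18.93
tool_pos: [0.6201, 0.1059, 0.3089]
orientation: [-3.141, -0.0, 3.095]
contact_force: [-0.0, -5.5, 0.1]
grip_width: 0.0097
```

```bash
python3 - <<'E'
from h import *
chk()
E
```

```text
t 18.93 case [ 13.3 133.6 308.9] F [-0.  -5.5  0.1] T [-0.89  0.14 -0.03] w 0.0097
{'n': 314, 'L': 0.144, 'x_at_165': 2.1, 'x_at_280': 18.7} a 1.197 stay -1.053 rivet [ 18.8 280.3] foot [  0.2 151.7]
```

Request:
{"method": "step_arm", "body": {"hand": [0.766,0.766,0.766,0.766,0.766,0.766,0.766,0.766,0.766,0.766,0.766,0.766,0.766], "offset": [[-4.5,-0.3,-1.3],[-9,-0.6,-2.5],[-13.5,-0.6,-3.7],[-18,-0.6,-4.9],[-22.5,-0.6,-5.8],[-27,-0.6,-6.6],[-31.6,-0.6,-7.4],[-36.3,-0.6,-8],[-40.5,-0.6,-8.4],[-44.5,-0.6,-8.7],[-47,-0.6,-8.9],[-47,-0.6,-8.9],[-47,-0.6,-8.9]], "yaw": [0,0,0,0,0,0,0,0,0,0,0,0,0]}}

```text
time_s: 20.07
tool_pos: [0.6669, 0.1036, 0.3178]
orientation: [-3.141, 0.0, 3.096]
contact_force: [-0.6, -5.5, -0.5]
grip_width: 0.0102
```

```bash
python3 - <<'E'
from h import *
chk()
E
```

```text
t 20.07 case [ 60.2 133.3 317.8] F [-0.6 -5.5 -0.5] T [-0.81  0.07 -0.03] w 0.0102
{'n': 352, 'L': 0.418, 'x_at_165': -1.2, 'x_at_280': 49.9} a 1.456 stay -1.038 rivet [ 53.9 289.1] foot [  1.1 170.3]
```

Request:
{"method": "step_arm", "body": {"hand": [0.8,0.83,0.83,0.83,0.83,0.83,0.83,0.83,0.83,0.83,0.83,0.83], "offset": [[0,0,0],[0,0,0],[0,0,0],[4,0,0.5],[7.8,0,1.1],[12.5,0,2],[17.3,0,3.1],[22.7,0,4.5],[28.1,0,6.2],[34.7,0,8.7],[41.2,0,11.3],[41.2,0,11.3]], "yaw": [0,0,0,0,0,0,0,0,0,0,0,0]}}

```text
time_s: 21.12
tool_pos: [0.6244, 0.1057, 0.307]
orientation: [-3.141, -0.001, 3.096]
contact_force: [-2.7, -4.7, 1.3]
grip_width: 0.0091
```

```bash
python3 - <<'E'
from h import *
chk()
E
```

```text
t 21.12 case [ 17.6 133.6 307. ] F [-2.7 -4.7  1.3] T [-0.79  0.4  -0.09] w 0.0091
{'n': 366, 'L': 0.408, 'x_at_165': -39.1, 'x_at_280': 10.7} a 1.119 stay -0.711 rivet [  8.9 275.9] foot [-42.7 156.6]
```

Request:
{"method": "step_arm", "body": {"hand": [0.83,0.83,0.83,0.83,0.83,0.83,0.83,0.83,0.83,0.83,0.83,0.83,0.83,0.83,0.83,0.83,0.83,0.83,0.83,0.83], "offset": [[6.3,0,3.1],[12.5,0,6.4],[18.4,0,10.1],[24.2,0,13.9],[29.8,0,18.2],[35.2,0,22.6],[40.3,0,27.4],[45.2,0,32.4],[49.8,0,37.7],[54.3,0,43.1],[58.3,0,48.8],[62.2,0,54.6],[65.7,0,60.7],[68.9,0,66.9],[71.7,0,73.3],[74.3,0,79.8],[76.4,0,86.5],[78.4,0,93.2],[79.9,0,100],[79.9,0,100]], "yaw": [0,0,0,0,0,0,0,0,0,0,0,0,0,0,0,0,0,0,0,0]}}

```text
time_s: 22.83
tool_pos: [0.5427, 0.1097, 0.2037]
orientation: [-3.142, -0.007, 3.097]
contact_force: [-4.4, -5.3, -2.3]
grip_width: 0.0093
```

```bash
python3 - <<'E'
from h import *
st()
E
```

```text
t 22.83 case [-64.2 134.  203.7] F [-4.4 -5.3 -2.3] T [-0.76  0.86 -0.13] w 0.0093
```

Request:
{"method": "step_arm", "body": {"hand": [0.83,0.83,0.83,0.83,0.83,0.83,0.83], "offset": [[0.6,0,4],[1.2,0,8],[1.6,0,12],[2,0,15],[2.2,0,17],[2.4,0,19],[2.4,0,19]], "yaw": [0,0,0,0,0,0,0]}}

```text
time_s: 23.42
tool_pos: [0.5406, 0.1098, 0.1856]
orientation: [-3.142, -0.006, 3.097]
contact_force: [-4.4, -3.8, -1.6]
grip_width: 0.0093
```

```bash
cat >> h.py <<'E'
def lid(s):
    Q=w2c(pts(s))*1000; m=(s['range_z']>0)&(Q[...,2]>140)&(Q[...,2]<190)&(abs(Q[...,1])<75)&(Q[...,0]>-68)&(Q[...,0]<60)&(s['pixels'].min(-1)>90)
    X=Q[m]; A=np.c_[X[:,0],np.ones(len(X))]; c=np.linalg.lstsq(A,X[:,2],rcond=None)[0]; print('lid n',len(X),'angle',-np.arctan(c[0]).round(4),'z@-70',(c[1]-70*c[0]).round(1),'z@60',(c[1]+60*c[0]).round(1))
E
python3 - <<'E'
from h import *
st(); lid(dict(np.load('scene0.npz'))); lid(snapshot('scene'))
E
```

```text
t 23.42 case [-66.3 134.1 185.6] F [-4.4 -3.8 -1.6] T [-0.74  0.9  -0.09] w 0.0093
lid n 2680 angle -0.004 z@-70 154.3 z@60 154.8
lid n 2538 angle 0.0463 z@-70 161.3 z@60 155.2
```

Request:
{"method": "step_arm", "body": {"hand": [0.83,0.83,0.83,0.83,0.83,0.83,0.83], "offset": [[0,0,1.5],[0,0,3],[0,0,4.5],[0,0,6],[0,0,7],[0,0,8],[0,0,8]], "yaw": [0,0,0,0,0,0,0]}}

```text
time_s: 24.05
tool_pos: [0.5405, 0.1098, 0.1785]
orientation: [-3.141, -0.006, 3.097]
contact_force: [-5.7, -4.7, 1.7]
grip_width: 0.0093
```

```bash
python3 - <<'E'
from h import *
st(); lid(snapshot('scene'))
E
```

```text
t 24.05 case [-66.4 134.1 178.5] F [-5.7 -4.7  1.7] T [-0.79  1.25 -0.12] w 0.0093
lid n 2670 angle -0.003 z@-70 154.3 z@60 154.7
```

Lid angle now matches the initial shut reading. One more millimetre down, then release gently and retreat.

Request:
{"method": "step_arm", "body": {"hand": [0.83,0.83,0.8,0.77,0.75,0.7,0.5,0.2,0,0,0,0,0,0,0], "offset": [[0,0,1],[0,0,1],[0,0,1],[0,0,1],[0,0,1],[0,0,1],[0,0,1],[0,0,1],[0,0,0],[0,0,0],[0,0,-20],[0,0,-50],[0,0,-90],[40,0,-120],[60,0,-120]], "yaw": [0,0,0,0,0,0,0,0,0,0,0,0,0,0,0]}}

```text
time_s: 25.35
tool_pos: [0.485, 0.1123, 0.3054]
orientation: [3.141, 0.009, 3.096]
contact_force: [-0.2, -0.6, 0.5]
grip_width: 0.0429
```

```bash
python3 - <<'E'
from h import *
st(); s=snapshot('scene'); lid(s); d=snapshot('side'); P=pts(s)
i=s['pixels'].astype(int)
for nm,x,y in (('red',.441,-.249),('white',.5266,-.2811),('black',.455,-.3502)):
    m=(np.hypot(P[...,0]-x,P[...,1]-y)<.03)&(P[...,2]>.03)&(s['range_z']>0); p=P[m]; print(nm,m.sum(),np.percentile(p[:,2],97).round(4) if m.sum() else '', np.median(p,0).round(3) if m.sum() else '')
c=np.zeros((480,800,3),np.uint8); c[:,:400]=cv2.resize(d['pixels'][180:380,190:357,::-1],(400,480),interpolation=cv2.INTER_CUBIC); c[:,400:]=cv2.resize(s['pixels'][130:430,205:455,::-1],(400,480)); cv2.imwrite('pics/c12.png',c)
E
```

```text
t 25.35 case [-122.   134.1  305.4] F [-0.2 -0.6  0.5] T [-0.05  0.04  0.03] w 0.0429
lid n 2683 angle -0.0036 z@-70 154.3 z@60 154.8
red 0  
white 216 0.0589 [ 0.523 -0.284  0.049]
black 254 0.0592 [ 0.45  -0.353  0.051]
```

View pics/c12.png

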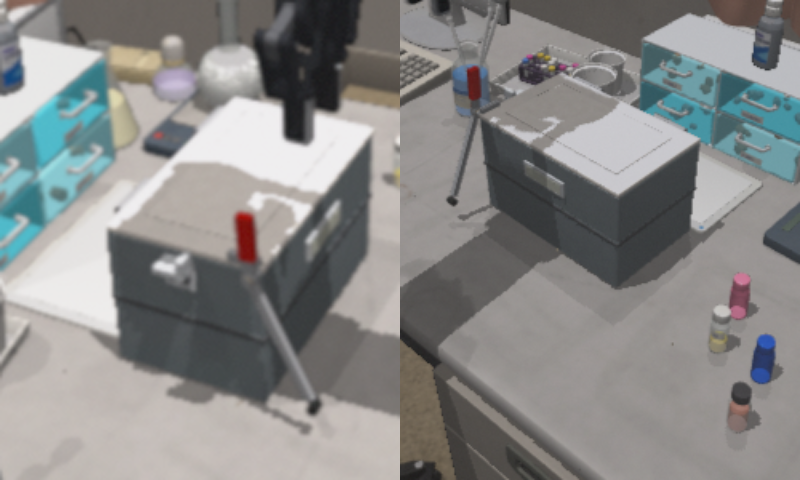

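The lid is flat and shut, the stay hangs free, the gripper is clear, and the other vials and look-alikes are standing where they were.

```bash
python3 -c "
from h import *
print(job_done())"
```

```text
the job is handed in; nothing more can be done
None
```

The red-capped vial is inside the closed case, and I handed the job in at about 25 s of the 72 s allowed.

- **Propping:** I raised the lid by the red grip and set the stay's foot on the ledge behind the stop. The lid stood by itself at about 1.10 rad the whole time the gripper was away.
- **Vial:** it stands at about case x = -49, y = -19 mm. A wrist picture taken after release showed it upright.
- **Closing:** I lifted the foot back over the stop and lowered the lid in hand until it was shut.

**First try at the foot:** it did not get past the stop, because the stay would not turn in the grip near the top. I opened the lid further and loosened the pinch, and it seated.

**Last checks:**
- The lid angle reads -0.004 rad, the same as before I started.
- The gripper is clear of everything, with about 0 N on it.
- The white- and black-capped vials stand at full height where they were, and the blue and pink look-alikes are untouched.
- Nothing failed in these checks. With the lid shut, the vial can't be seen again, so its upright pose rests on that earlier wrist picture.
- The propped foot read about 2 to 3 mm lower and further back than expected, within camera error.

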